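# Shut and latch the slide-drying cabinet

### The job

The door of the little slide-drying cabinet between the computer tower and the monitor has been left ajar and is letting damp in. Lift the drop bar on the door by its stud so that it clears the catch on the cabinet's side, swing the door to, press it gently against its rubber strip until you feel the bar come up against the stop at the back of the catch, and there let the bar drop down behind the catch's front lip; then let go, leaving the door shut and latched. Do not ram or force the bar against the catch, which would knock out its setting, and leave everything else where it stands.

Things in the scene. Friction and masses are not known exactly. Their poses are not given: they have to be found in the camera images.
- cabinet: Fixed slide-drying cabinet, white sheet metal, 100 deep (x), 180 wide (y), 180 high mm, its open front closed by a framed clear door. Origin: centre of the underside; x points into the cabinet away from the open front, y to the left as seen from the front, z up. Front edge of the case at x = -50 mm.
- door_hinge (a point): Foot of the door's upright hinge axis, at the cabinet's left front edge: x = -56, y = +82 mm in the cabinet's frame, bench height; axes as the cabinet's.
- door (a joint): Door angle about its upright hinge axis, rad: 0 = flush with the case, grows as the free (right) edge swings out towards the robot (clockwise from above), stop at 1.3. Slightly stiff (0.05 N m): it stays where left. 12 mm thick, mid-plane through the axis, reaches 164 mm from the axis, 16 to 172 mm above the bench. Latched, it rests between 0.015 and 0.085.
- bar (a joint): Drop bar angle, rad: 0 = level on its rest peg by its own weight (0.1 kg), grows as the free end is lifted, stop peg at 0.34. Flat steel 8 mm thick, 18 high, on the door's front; middle 142 mm above the bench, 12 mm before the hinge axis's plane. Pivot bolt 75 mm, free end 253 mm from the hinge axis (89 past the door's edge). Needs about 0.2 to clear the lip.
- stud (a point): Middle of the bar's stud, a 10 mm round rod standing level 39 mm out of the bar's face, with a 16 mm end cap. 160 mm from the pivot bolt (235 from the hinge axis along the door), 24 mm before the bar's face, 40 before the door's mid-plane, 142 high when level. Can be pinched from above, fingers closing along the door; it turns between them as the bar tilts.
- catch_plate (a point): Where the catch is bolted to the case's right side wall. Catch: U-shaped steel bracket open upwards, 18 mm wide, just before and right of the case's front edge, 42 to 60 mm from the stud along the bar, on the hinge side. Front lip 8 mm thick, top 151 mm above the bench; floor at 131; taller rear leg with rubber face (the stop) to 185. Gap from lip to stop 10 mm for the 8 mm bar.
- strip (a point): Middle of the hollow rubber sealing strip, upright along the free edge of the opening. The door meets it at 0.09 rad; it pushes back softly, 0.4 N per mm, up to 4 N at the stud. The catch is bolted through slots, its depth unknown within 12 mm: the bar meets the stop, hard, at a door angle of 0.005 to 0.07, to be felt. Over 15 N between bar and catch (12 at the stud) knocks its setting out.
- mouse: Bystander (sizes in mm): black computer mouse, 108x56x40, on the mouse pad. Origin: centre of its underside.
- stain_bottle_1: Bystander (sizes in mm): brown stain bottle with a black cap, 48 across, 104 high, in front of the tower. Origin: centre of its underside.
- stain_bottle_2: Bystander (sizes in mm): a second brown stain bottle of the same size, next to the first. Origin: centre of its underside.
- slide_tray: Bystander (sizes in mm): flat black ribbed slide tray, 120x200x18, lying in front at the right. Origin: centre of its underside.
- tube_rack: Bystander (sizes in mm): tube rack, 48x125x55, with three capped blood tubes standing in it (85 high), in front of the computer tower. Origin: centre of its underside.
- wipes_box: Bystander (sizes in mm): box of wipes, 70x105x105, left of the tube rack. Origin: centre of its underside.
- sample_cup: Bystander (sizes in mm): lidded sample cup, 59 across, 66 high, front right. Origin: centre of its underside.
- vial: Bystander (sizes in mm): small capped vial, 24 across, 45 high, front right. Origin: centre of its underside.
- timer: Bystander (sizes in mm): flat bench timer, 58x62x18, lying on top of the cabinet. Origin: centre of its underside.

How it is judged:
By the outcome, as a careful person would: the job done as asked, in the order asked, and still so for the second after the job is handed in, with the robot touching nothing.
It also fails if it takes over 58 s, if anything falls off the work surface, if the arm or the gripper's body presses on something with over 40 N, if the wrist force passes 120 N, or if a joint passes its speed limit or range.

### The arm

A 6-joint arm with a two-finger parallel gripper is mounted at the origin on a cart in front of the work surface, level with it; the furniture and walls round the work are solid. World frame = base frame: x ahead of the robot, y to its left, z up, the work surface at z = 0. Lengths are in m, angles in rad, forces in N, time in s.
With the tool pointing down it reaches from about 0.25 to 0.725 m from the base axis. Payload 4 kg.
Tool frame: the origin (TCP) lies midway between the tips of the shut fingers; the grasp point (between the pads) lies 19 mm behind it; z points along the fingers, y is the direction in which the jaws open and shut (so a half turn about z gives the same grasp; the last joint's range is limited). The gripper opens to 85 mm and grips with 20 to 120 N. Pads are 22 mm wide; open, the fingers measure 114 mm over their backs; the gripper's body (76 mm by 85 mm) begins 54 mm behind the grasp point. The pads swing forward as they close: fully open they stand 13 mm farther back than shut.
Start: joints at [-1.135, 0.241, 0.005, 1.335, 0, 1.571], TCP at [0.211, -0.453, 0.231] pointing down, gripper open.
Joint ranges: [-2.72, 2.72], [-1.05, 1.87], [-1.09, 1.28], [-1.99, 2.15], [-1.42, 1.44], [-3.14, 3.14]. Speed limits (rad/s): [2.79, 2.79, 3.14, 3.14, 3.14, 3.14].

### API

Orientations are given as a unit quaternion [x, y, z, w].
In Python, from workcell import bot, eyes, job gives the robot as it stands.
- The arm moves only by the shell command python3 -m crank 'ROWS'. ROWS is a JSON object of lists of equal length, an entry for each row: "dr": the turn, a rotation vector about the tool's x, y, z in rad, a list of three; "travel": the shift along the tool's x, y, z in m, a list of three; "hand": the finger opening in m, from 0 to 0.0854. In form: {"dr": [[wx, wy, wz], ...], "travel": [[x, y, z], ...], "hand": [hand, ...]}. A call has 1 to 10 rows; each row is the pose to reach, as a shift and turn from the pose commanded when the call began, along the tool's axes at that moment; what a row does not reach only later rows make up. A row lasts 1/8 s, in which the tool goes at most 62.5 mm and 10.7 degrees, less where a joint would pass 70% of its speed; a pose out of reach is approached as far as the arm can. A call with a gripper value outside its range is refused whole. The fingers move at their own pace and stop on an object; the grip force is fixed at half the most. Time passes only in rows, so rows that repeat a pose let the fingers close. It gives the time, the measured TCP pose, the force and the opening at its end, in the units of the state.
- bot.get_obs(): the state, without advancing time (a new reading comes with each control period).
- eyes.camera(name): name is "scene" or "side" or "wrist"; returns a dict with "color" (400x640x3 uint8, red, green, blue), "K" (3x3 intrinsics, pixels), "R" (3x3) and "t" (3): a world point X has camera coordinates R X + t; the wrist camera has in their place "T_tool_cam" (4x4, takes a point from camera to tool coordinates, whose origin is the TCP and whose axes are the flange's). Camera axes: x right, y down, z forward; pixel columns grow to the right and rows downward; lengths in m; the calibration is good to about 2 mm. A picture is of the moment at which its call begins: read the wrist's pose just before it. There is no depth.
- job.job_done(): hands the job in, once; it reports no verdict.
The state is a dict: "clock": time; "joint_pos": joint angles; "joint_vel": joint speeds; "tau": joint torques, N m; "eef_pos": TCP position; "tool_rot": TCP orientation; "ft_force": force on the tool from outside, world axes, zero at the start; "ft_torque": the same for the moment, N m; "grip_width": finger opening in m.
Only numpy, scipy, OpenCV 4.12 (cv2) and the standard library are available. Lean on these libraries where they do the work, as an engineer would, in place of code of your own. Each camera call takes 0.05 s, during which the arm holds its last target.

## Working session

There is one attempt and no reset: what is moved stays moved. The work goes in short steps, Python scripts to look and compute and a shell command to move; the robot and the scene stay as the last step left them, time stands still between calls to the robot, and variables do not carry over. Pictures are saved under pics/ and viewed, and the job is handed in when it is done.

```bash
mkdir -p pics; ls; python3 - <<'E'
from workcell import bot, eyes, job
import cv2, numpy as np
o=bot.get_obs()
print({k:np.round(v,4).tolist() for k,v in o.items()})
for n in ["scene","side","wrist"]:
    c=eyes.camera(n); cv2.imwrite(f"pics/{n}0.png",c["color"][:,:,::-1])
    print(n,{k:np.round(v,4).tolist() for k,v in c.items() if k!="color"})
E
```

```text
pics
{'clock': 0.0, 'joint_pos': [-1.135, 0.2414, 0.0037, 1.3352, 0.0, 1.5708], 'joint_vel': [-0.0003, 0.0008, 0.0003, -0.0009, 0.0004, 0.0006], 'tau': [-0.0004, -37.2314, 25.241, 0.017, -0.0001, -0.0], 'eef_pos': [0.2108, -0.4527, 0.2304], 'tool_rot': [0.9764, 0.2162, -0.0002, -0.001], 'ft_force': [0.3579, 0.299, -0.0626], 'ft_torque': [-0.0345, 0.0452, 0.0105], 'grip_width': 0.0853}
scene {'K': [[415.5092, 0.0, 323.2593], [0.0, 415.5092, 202.4277], [0.0, 0.0, 1.0]], 'R': [[-0.7945, -0.6072, 0.0059], [-0.3077, 0.3943, -0.8659], [0.5235, -0.6898, -0.5001]], 't': [0.3779, 0.3192, 1.1047]}
side {'K': [[494.5866, 0.0, 329.3801], [0.0, 494.5866, 198.6262], [0.0, 0.0, 1.0]], 'R': [[0.998, -0.0607, 0.016], [-0.0305, -0.6922, -0.721], [0.0549, 0.7191, -0.6927]], 't': [-0.5391, 0.0539, 1.823]}
wrist {'K': [[313.5814, 0.0, 316.2526], [0.0, 313.5814, 203.1842], [0.0, 0.0, 1.0]], 'T_tool_cam': [[0.001, -0.9498, -0.313, 0.08], [1.0, 0.001, 0.0001, 0.0014], [0.0002, -0.313, 0.9498, -0.142], [0.0, 0.0, 0.0, 1.0]]}
```

View pics/scene0.png

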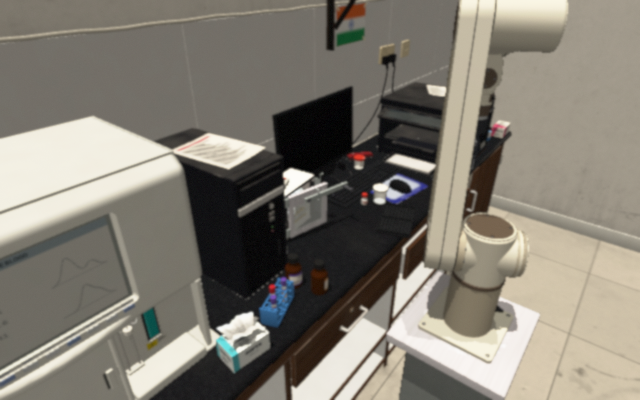

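View pics/side0.png

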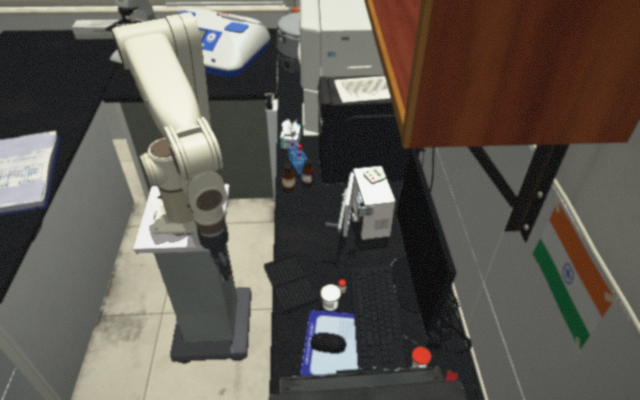

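View pics/wrist0.png

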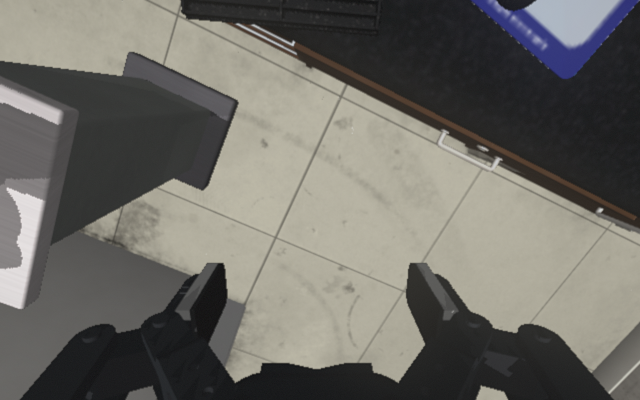

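The cabinet shows at about (305,205) in the scene view and (375,205) in the side view, with its door ajar. I'll enlarge both.

```bash
python3 - <<'E'
import cv2
a=cv2.imread("pics/scene0.png")[160:250,250:370]; b=cv2.imread("pics/side0.png")[150:260,315:415]
cv2.imwrite("pics/scene0c.png",cv2.resize(a,None,fx=6.5,fy=6.5,interpolation=cv2.INTER_CUBIC))
cv2.imwrite("pics/side0c.png",cv2.resize(b,None,fx=5.4,fy=5.4,interpolation=cv2.INTER_CUBIC))
E
```

```text
(no output)
```

View pics/scene0c.png

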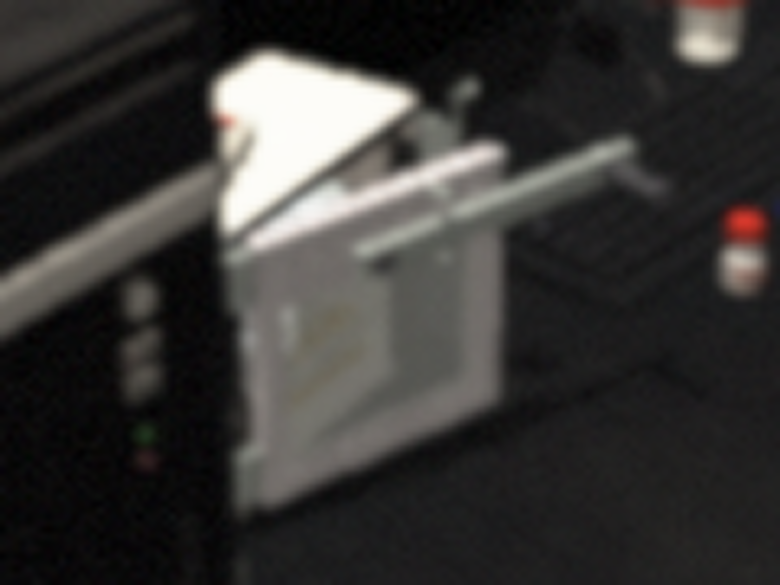

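View pics/side0c.png

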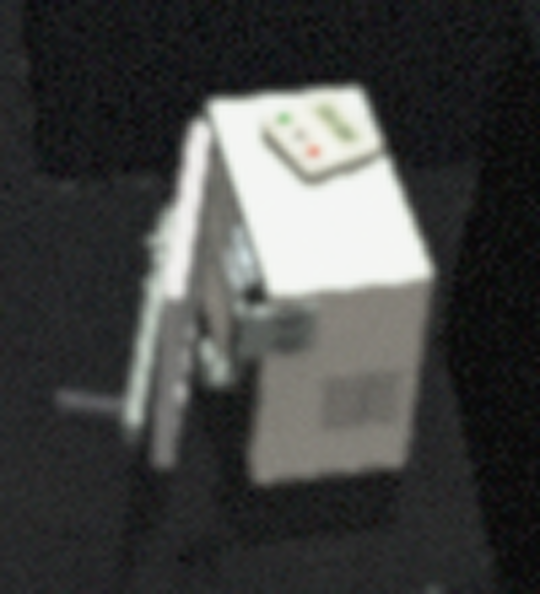

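```bash
cat > h.py <<'E'
import numpy as np
from workcell import bot, eyes
cams={}
C={"scene":(np.array([[415.5092,0,323.2593],[0,415.5092,202.4277],[0,0,1]]),np.array([[-.7945,-.6072,.0059],[-.3077,.3943,-.8659],[.5235,-.6898,-.5001]]),np.array([.3779,.3192,1.1047])),
"side":(np.array([[494.5866,0,329.3801],[0,494.5866,198.6262],[0,0,1]]),np.array([[.998,-.0607,.016],[-.0305,-.6922,-.721],[.0549,.7191,-.6927]]),np.array([-.5391,.0539,1.823]))}
def ray(n,p):
    K,R,t=C[n]; d=R.T@np.linalg.inv(K)@np.array([*p,1.]); return -R.T@t,d/np.linalg.norm(d)
def plane(n,p,z):
    o,d=ray(n,p); return o+d*(z-o[2])/d[2]
def tri(a,b):
    A=np.zeros((3,3));v=np.zeros(3);rs=[ray("scene",a),ray("side",b)]
    for o,d in rs:
        P=np.eye(3)-np.outer(d,d);A+=P;v+=P@o
    x=np.linalg.solve(A,v); return x,[np.linalg.norm(np.cross(x-o,d)) for o,d in rs]
sc=lambda u,v:(250+(u-3)/6.5,160+(v-3)/6.5)
sd=lambda u,v:(315+(u-2.5)/5.4,150+(v-2.5)/5.4)
def proj(n,X):
    K,R,t=C[n]; c=K@(R@np.array(X)+t); return c[:2]/c[2]
E
python3 - <<'E'
from h import *
np.set_printoptions(precision=4,suppress=True)
for q in [(207,102),(362,88),(432,270),(268,292)]: print("top",plane("side",sd(*q),.18))
for q in [(228,240),(417,97),(262,50)]: print("topscene",plane("scene",sc(*q),.18))
print("stud tip",tri(sc(665,188),sd(60,398)), plane("side",sd(60,398),.142),plane("scene",sc(665,188),.142))
print("stud base",tri(sc(615,165),sd(122,405)), plane("side",sd(122,405),.142),plane("scene",sc(615,165),.142))
print("bar end top",tri(sc(632,142),sd(132,432)))
print("door top free", plane("scene",sc(503,148),.172), plane("side",sd(175,298),.172))
print("door top hinge", plane("scene",sc(235,248),.172), plane("side",sd(200,120),.172))
E
```

```text
top [0.6213 0.0168 0.18  ]
top [0.7247 0.0267 0.18  ]
top [ 0.7439 -0.1468  0.18  ]
top [ 0.6414 -0.1615  0.18  ]
topscene [0.6172 0.0193 0.18  ]
topscene [ 0.6431 -0.162   0.18  ]
topscene [ 0.7486 -0.1551  0.18  ]
stud tip (array([ 0.513 , -0.2116,  0.146 ]), [np.float64(0.00016708364194148144), np.float64(0.000167083641941422)]) [ 0.5131 -0.2079  0.142 ] [ 0.5173 -0.218   0.142 ]
stud base (array([ 0.5499, -0.2181,  0.1452]), [np.float64(0.00037015252996105), np.float64(0.00037015252996073583)]) [ 0.5499 -0.2154  0.142 ] [ 0.5538 -0.2233  0.142 ]
bar end top (array([ 0.5546, -0.2421,  0.1478]), [np.float64(0.0010355127199812024), np.float64(0.0010355127199813013)])
door top free [ 0.5795 -0.155   0.172 ] [ 0.5857 -0.156   0.172 ]
door top hinge [0.6189 0.0127 0.172 ] [0.6163 0.0083 0.172 ]
```

```bash
python3 -m crank '{"dr":[[0,0,0.07],[0,0,0.14],[0,0,0.22],[0,0,0.30],[0,0,0.38],[0,0,0.46],[0,0,0.54],[0,0,0.60],[0,0,0.64],[0,0,0.64]],"travel":[[0.03,-0.006,0],[0.08,-0.017,0],[0.13,-0.028,0],[0.18,-0.038,0],[0.23,-0.049,0],[0.28,-0.06,0],[0.33,-0.07,0],[0.37,-0.079,0],[0.388,-0.083,0],[0.388,-0.083,0]],"hand":[0.085,0.085,0.085,0.085,0.085,0.085,0.085,0.085,0.085,0.085]}'
python3 - <<'E'
from workcell import bot, eyes, job
import cv2, numpy as np
o=bot.get_obs()
print({k:np.round(v,4).tolist() for k,v in o.items()})
c=eyes.camera("wrist"); cv2.imwrite("pics/wrist1.png",c["color"][:,:,::-1])
E
```

```text
clock: 1.4
eef_pos: [0.5283, -0.2132, 0.2305]
tool_rot: [0.995, -0.1, -0.001, -0.0]
ft_force: [-0.0, 0.4, 0.2]
grip_width: 0.0854
{'clock': 1.4, 'joint_pos': [-0.3835, 0.382, 0.1997, 1.3899, -0.0001, 2.9594], 'joint_vel': [-0.0373, -0.0184, -0.0222, 0.0068, -0.0127, -0.0169], 'tau': [0.9465, -43.9199, 25.9037, -0.109, 0.1166, 0.1401], 'eef_pos': [0.5283, -0.2132, 0.2305], 'tool_rot': [0.9949, -0.1004, -0.0006, -0.0001], 'ft_force': [-0.0272, 0.396, 0.197], 'ft_torque': [-0.0099, -0.0018, 0.0105], 'grip_width': 0.0854}
```

View pics/wrist1.png

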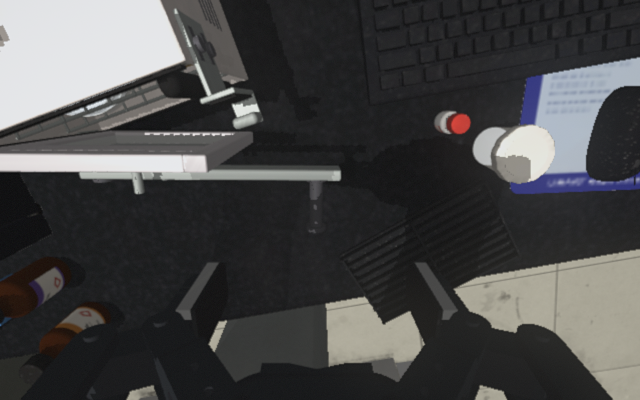

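```bash
python3 - <<'E'
import cv2
a=cv2.imread("pics/wrist1.png")
cv2.imwrite("pics/w1a.png",cv2.resize(a[110:250,60:360],None,fx=2.6,fy=2.6,interpolation=cv2.INTER_CUBIC))
cv2.imwrite("pics/w1b.png",cv2.resize(cv2.convertScaleAbs(a[0:180,0:280],alpha=1.5),None,fx=2.8,fy=2.8,interpolation=cv2.INTER_CUBIC))
E
```

```text
(no output)
```

View pics/w1a.png

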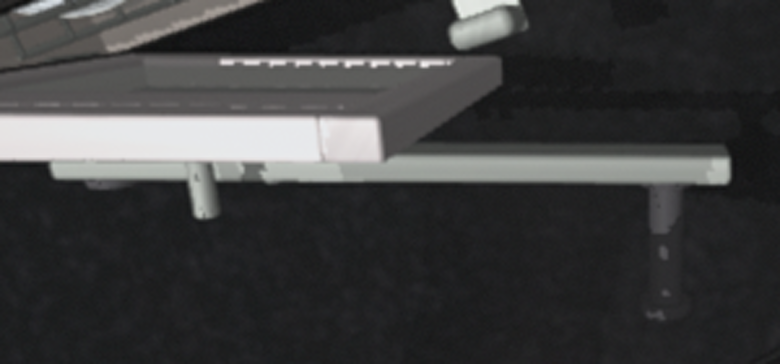

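View pics/w1b.png

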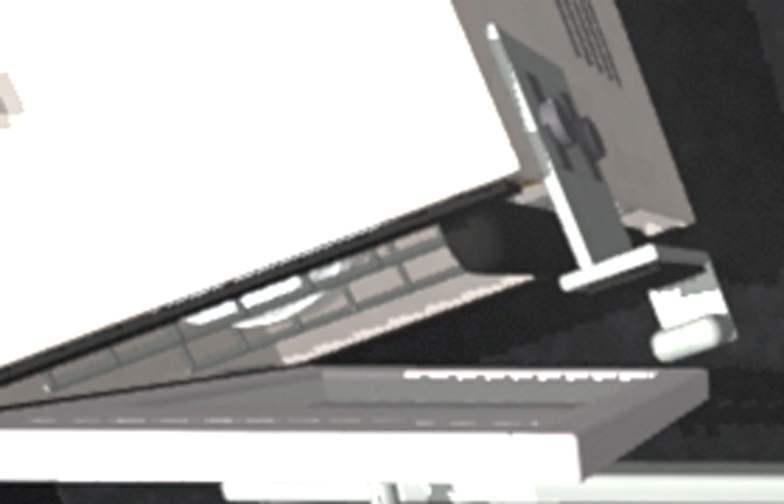

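```bash
cat >> h.py <<'E'
from scipy.spatial.transform import Rotation as Ro
KW=np.array([[313.5814,0,316.2526],[0,313.5814,203.1842],[0,0,1]])
TW=np.array([[.001,-.9498,-.313,.08],[1,.001,.0001,.0014],[.0002,-.313,.9498,-.142],[0,0,0,1]])
def wplane(p,z,pos,q):
    Rt=Ro.from_quat(q).as_matrix(); d=Rt@TW[:3,:3]@np.linalg.inv(KW)@np.array([*p,1.]); o=np.array(pos)+Rt@TW[:3,3]
    return o+d*(z-o[2])/d[2]
E
python3 - <<'E'
from h import *
np.set_printoptions(precision=4,suppress=True)
pos=[.5283,-.2132,.2305];q=[.9949,-.1004,-.0006,-.0001]
a=lambda x,y:(60+(x-1.3)/2.6,110+(y-1.3)/2.6); b=lambda x,y:((x-1.4)/2.8,(y-1.4)/2.8)
for n,p,z in [("door corner front",a(383,160),.172),("door corner back",a(380,117),.172),("door front left",a(5,160),.172),
 ("bar end top front",a(728,167),.151),("bar end bottom front",a(728,185),.133),("bar front left",a(55,180),.133),("bar front mid bottom",a(640,184),.133),
 ("stud base",a(664,185),.142),("stud cap",a(666,312),.142),
 ("stop L",b(568,287),.185),("stop R",b(656,255),.185),("lip L",b(660,348),.151),("lip R",b(720,325),.151),
 ("case FR",b(522,172),.18)]:
    print(n,wplane(p,z,pos,q))
E
```

```text
door corner front [ 0.5774 -0.1519  0.172 ]
door corner back [ 0.5879 -0.1545  0.172 ]
door front left [ 0.5962 -0.0591  0.172 ]
bar end top front [ 0.5534 -0.2369  0.151 ]
bar end bottom front [ 0.5436 -0.2364  0.133 ]
bar front left [ 0.5855 -0.0378  0.133 ]
bar front mid bottom [ 0.5492 -0.2104  0.133 ]
stud base [ 0.5497 -0.2179  0.142 ]
stud cap [ 0.5103 -0.2105  0.142 ]
stop L [ 0.6181 -0.1668  0.185 ]
stop R [ 0.6204 -0.186   0.185 ]
lip L [ 0.6021 -0.1729  0.151 ]
lip R [ 0.6044 -0.1887  0.151 ]
case FR [ 0.6413 -0.1629  0.18  ]
```

```bash
python3 -m crank '{"dr":[[0,0,0],[0,0,0],[0,0,0],[0,0,0],[0,0,0],[0,0,0]],"travel":[[-0.002,0.0005,0.02],[-0.002,0.0005,0.05],[-0.002,0.0005,0.08],[-0.002,0.0005,0.1],[-0.002,0.0005,0.1075],[-0.002,0.0005,0.1075]],"hand":[0.085,0.085,0.06,0.04,0.03,0.03]}'
python3 - <<'E'
from workcell import bot, eyes, job
import cv2, numpy as np
o=bot.get_obs()
print({k:np.round(o[k],4).tolist() for k in ["eef_pos","tool_rot","ft_force","grip_width"]})
c=eyes.camera("wrist"); cv2.imwrite("pics/wrist2.png",c["color"][:,:,::-1])
E
```

```text
clock: 2.2
eef_pos: [0.525, -0.2149, 0.1238]
tool_rot: [0.995, -0.102, -0.0, -0.0]
ft_force: [0.3, 0.1, -0.5]
grip_width: 0.0301
{'eef_pos': [0.525, -0.2149, 0.1238], 'tool_rot': [0.9947, -0.1024, -0.0003, -0.0], 'ft_force': [0.3242, 0.1038, -0.4762], 'grip_width': 0.0301}
```

View pics/wrist2.png

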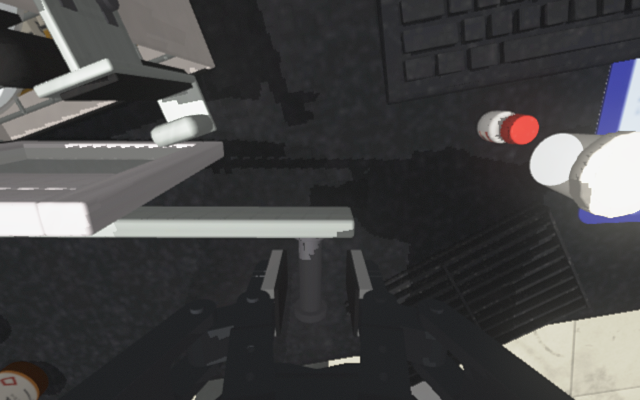

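```bash
python3 -m crank '{"dr":[[0,0,0],[0,0,0],[0,0,0],[0,0,0],[0,0,0],[0,0,0]],"travel":[[0.001,-0.001,0],[0.001,-0.001,0],[0.001,-0.001,0],[0.001,-0.001,0],[0.001,-0.001,0],[0.001,-0.001,0]],"hand":[0.03,0.015,0.004,0.004,0.004,0.004]}'
python3 - <<'E'
from workcell import bot, eyes, job
import cv2, numpy as np
o=bot.get_obs()
print({k:np.round(o[k],4).tolist() for k in ["eef_pos","tool_rot","ft_force","ft_torque","grip_width"]})
c=eyes.camera("wrist"); cv2.imwrite("pics/wrist3.png",c["color"][:,:,::-1])
E
```

```text
clock: 3.0
eef_pos: [0.5279, -0.2127, 0.1246]
tool_rot: [0.995, -0.101, 0.001, -0.001]
ft_force: [2.3, 4.6, 4.5]
grip_width: 0.0081
{'eef_pos': [0.5279, -0.2127, 0.1246], 'tool_rot': [0.9948, -0.1015, 0.0011, -0.0008], 'ft_force': [2.3323, 4.6274, 4.5102], 'ft_torque': [1.0081, -0.41, -0.0099], 'grip_width': 0.0081}
```

View pics/wrist3.png

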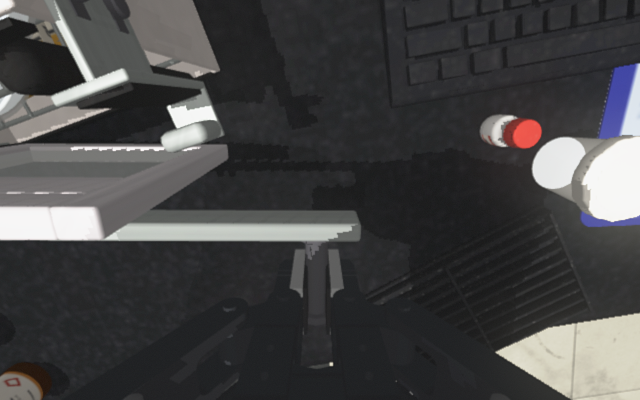

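```bash
python3 -m crank '{"dr":[[0,0,0],[0,0,0],[0,0,0],[0,0,0],[0,0,0],[0,0,0],[0,0,0],[0,0,0]],"travel":[[0,-0.001,-0.005],[0,-0.0015,-0.011],[0,-0.002,-0.018],[0,-0.003,-0.025],[0,-0.0045,-0.032],[0,-0.006,-0.038],[0,-0.0075,-0.044],[0,-0.0075,-0.044]],"hand":[0.004,0.004,0.004,0.004,0.004,0.004,0.004,0.004]}'
cat > look.py <<'E'
import sys
from h import *
import cv2
o=bot.get_obs()
print({k:np.round(o[k],4).tolist() for k in ["clock","eef_pos","tool_rot","ft_force","ft_torque","grip_width"]})
if len(sys.argv)>2:
    for n in sys.argv[2:]:
        c=eyes.camera(n); cv2.imwrite(f"pics/{n}{sys.argv[1]}.png",c["color"][:,:,::-1])
E
python3 look.py 4 wrist
```

```text
clock: 4.05
eef_pos: [0.5284, -0.2068, 0.1683]
tool_rot: [0.995, -0.102, 0.0, 0.001]
ft_force: [0.1, -1.2, -0.8]
grip_width: 0.0079
{'clock': 4.05, 'eef_pos': [0.5284, -0.2068, 0.1683], 'tool_rot': [0.9948, -0.102, 0.0002, 0.0008], 'ft_force': [0.0786, -1.2302, -0.8203], 'ft_torque': [-0.2922, 0.1074, 0.018], 'grip_width': 0.0079}
```

View pics/wrist4.png

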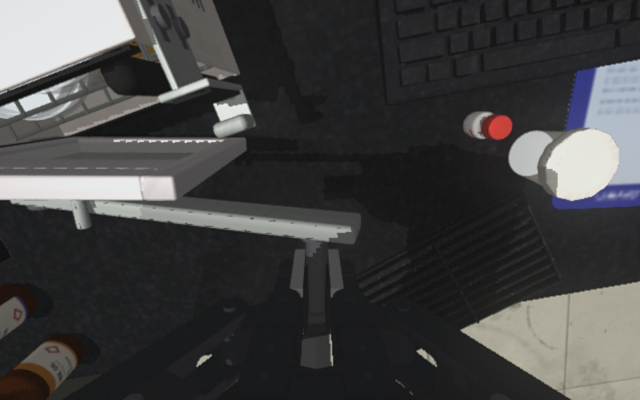

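```bash
cat > arc.py <<'E'
import sys
from h import *
H=np.array([.6148,.0089])
def arc(pos,q,ds):
    Rt=Ro.from_quat(q).as_matrix(); p=np.array(pos[:2])-H
    for d in ds:
        c,s=np.cos(d),np.sin(d); n=np.array([[c,-s],[s,c]])@p
        print(round(d,4),np.round(Rt.T@np.array([*(n-p),0]),4))
o=bot.get_obs()
arc(o["eef_pos"],o["tool_rot"],[float(x) for x in sys.argv[1:]])
E
python3 arc.py .025 .05 .075 .1 .125 .15 .175 .2 .21 .22 .25 .28 .3
```

```text
0.025 [0.0057 0.001  0.    ]
0.05 [0.0115 0.0018 0.    ]
0.075 [0.0173 0.0024 0.    ]
0.1 [0.023  0.0029 0.    ]
0.125 [0.0288 0.0033 0.    ]
0.15 [0.0346 0.0035 0.    ]
0.175 [0.0405 0.0036 0.    ]
0.2 [0.0463 0.0036 0.    ]
0.21 [0.0486 0.0035 0.    ]
0.22 [0.0509 0.0034 0.    ]
0.25 [0.0579 0.003  0.    ]
0.28 [0.0648 0.0024 0.    ]
0.3 [0.0694 0.0019 0.    ]
```

```bash
python3 -m crank '{"dr":[[0,0,-0.025],[0,0,-0.05],[0,0,-0.075],[0,0,-0.1],[0,0,-0.125],[0,0,-0.125]],"travel":[[0.0057,0.001,0],[0.0115,0.0018,0],[0.0173,0.0024,0],[0.023,0.0029,0],[0.0288,0.0033,0],[0.0288,0.0033,0]],"hand":[0.004,0.004,0.004,0.004,0.004,0.004]}'
python3 look.py 5 ; python3 arc.py .025 .05 .065 .08 .09
```

```text
clock: 4.85
eef_pos: [0.5566, -0.2163, 0.1678]
tool_rot: [0.999, -0.039, 0.0, 0.001]
ft_force: [-0.9, -5.1, -0.8]
grip_width: 0.0078
{'clock': 4.85, 'eef_pos': [0.5566, -0.2163, 0.1678], 'tool_rot': [0.9992, -0.0393, 0.0002, 0.0008], 'ft_force': [-0.8961, -5.1041, -0.8167], 'ft_torque': [-1.2113, 0.3849, -0.0716], 'grip_width': 0.0078}
0.025 [0.0057 0.0009 0.    ]
0.05 [0.0115 0.0017 0.    ]
0.065 [0.015  0.0021 0.    ]
0.08 [0.0184 0.0025 0.    ]
0.09 [0.0208 0.0027 0.    ]
```

```bash
python3 -m crank '{"dr":[[0,0,-0.02],[0,0,-0.04],[0,0,-0.06],[0,0,-0.07],[0,0,-0.07]],"travel":[[0.0046,0.002,0],[0.0092,0.003,0],[0.0138,0.0036,0],[0.0161,0.0038,0],[0.0161,0.0038,0]],"hand":[0.004,0.004,0.004,0.004,0.004]}'
python3 look.py 6 wrist; python3 arc.py .01 .02 .03 .04 .05 .06 .07
```

```text
clock: 5.48
eef_pos: [0.5721, -0.22, 0.1677]
tool_rot: [1.0, -0.004, 0.0, -0.0]
ft_force: [0.4, -0.8, -1.3]
grip_width: 0.0076
{'clock': 5.475, 'eef_pos': [0.5721, -0.22, 0.1677], 'tool_rot': [1.0, -0.0043, 0.0001, -0.0003], 'ft_force': [0.3594, -0.7764, -1.3432], 'ft_torque': [-0.2444, 0.0446, -0.0959], 'grip_width': 0.0076}
0.01 [0.0023 0.0004 0.    ]
0.02 [0.0046 0.0008 0.    ]
0.03 [0.0069 0.0011 0.    ]
0.04 [0.0092 0.0014 0.    ]
0.05 [0.0115 0.0018 0.    ]
0.06 [0.0138 0.002  0.    ]
0.07 [0.0161 0.0023 0.    ]
```

View pics/wrist6.png

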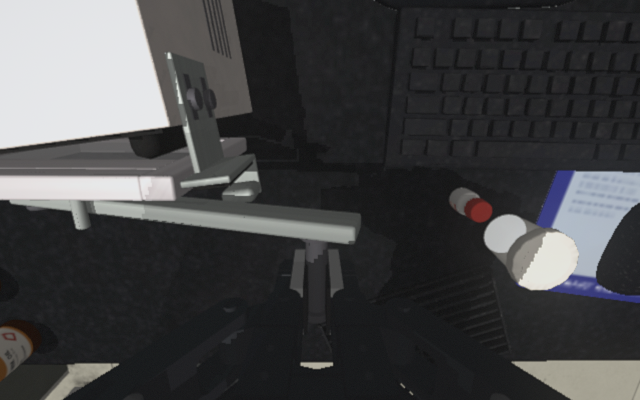

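```bash
python3 -m crank '{"dr":[[0,0,-0.01],[0,0,-0.02],[0,0,-0.03],[0,0,-0.03],[0,0,-0.03]],"travel":[[0.0023,0.0006,0],[0.0046,0.001,0],[0.0069,0.0014,0],[0.0069,0.0014,0],[0.0069,0.0014,0]],"hand":[0.004,0.004,0.004,0.004,0.004]}'
python3 look.py 7; for i in 1; do python3 -m crank '{"dr":[[0,0,0]],"travel":[[0,0,0]],"hand":[0.004]}'; done; python3 arc.py .01 .02
```

```text
clock: 6.15
eef_pos: [0.5787, -0.2213, 0.1676]
tool_rot: [1.0, 0.011, 0.0, -0.001]
ft_force: [1.1, 3.0, -2.6]
grip_width: 0.0078
{'clock': 6.15, 'eef_pos': [0.5787, -0.2213, 0.1676], 'tool_rot': [0.9999, 0.0106, 0.0, -0.0005], 'ft_force': [1.0955, 2.9705, -2.6145], 'ft_torque': [0.4245, -0.0577, -0.0304], 'grip_width': 0.0078}
clock: 6.28
eef_pos: [0.5786, -0.2212, 0.1677]
tool_rot: [1.0, 0.011, 0.0, -0.001]
ft_force: [0.9, 4.6, -3.8]
grip_width: 0.0078
0.01 [ 0.0023  0.0004 -0.    ]
0.02 [ 0.0046  0.0008 -0.    ]
```

```bash
python3 -m crank '{"dr":[[0,0,-0.005],[0,0,-0.01],[0,0,-0.01]],"travel":[[0.0012,-0.001,0.0002],[0.0023,-0.0008,0.0003],[0.0023,-0.0008,0.0003]],"hand":[0.004,0.004,0.004]}'
python3 look.py 8
```

```text
clock: 6.65
eef_pos: [0.5809, -0.2215, 0.1677]
tool_rot: [1.0, 0.015, 0.0, 0.0]
ft_force: [-0.3, 0.1, -1.4]
grip_width: 0.0073
{'clock': 6.65, 'eef_pos': [0.5809, -0.2215, 0.1677], 'tool_rot': [0.9999, 0.0152, 0.0001, 0.0005], 'ft_force': [-0.2549, 0.0564, -1.4097], 'ft_torque': [-0.1382, 0.0682, 0.0061], 'grip_width': 0.0073}
```

```bash
python3 -m crank '{"dr":[[0,0,-0.005],[0,0,-0.005]],"travel":[[0.0012,0.0002,0],[0.0012,0.0002,0]],"hand":[0.004,0.004]}'
python3 -m crank '{"dr":[[0,0,-0.005],[0,0,-0.005]],"travel":[[0.0012,0.0002,0],[0.0012,0.0002,0]],"hand":[0.004,0.004]}'
python3 look.py 9 wrist
```

```text
clock: 6.9
eef_pos: [0.5821, -0.2217, 0.1677]
tool_rot: [1.0, 0.018, 0.0, 0.0]
ft_force: [-0.2, -0.7, -0.9]
grip_width: 0.0079
clock: 7.15
eef_pos: [0.5833, -0.2219, 0.1677]
tool_rot: [1.0, 0.02, 0.0, 0.001]
ft_force: [-1.0, -3.2, -0.7]
grip_width: 0.0076
{'clock': 7.15, 'eef_pos': [0.5833, -0.2219, 0.1677], 'tool_rot': [0.9998, 0.0203, 0.0001, 0.0005], 'ft_force': [-1.0018, -3.1558, -0.7084], 'ft_torque': [-0.6097, 0.2058, 0.0124], 'grip_width': 0.0076}
```

View pics/wrist9.png

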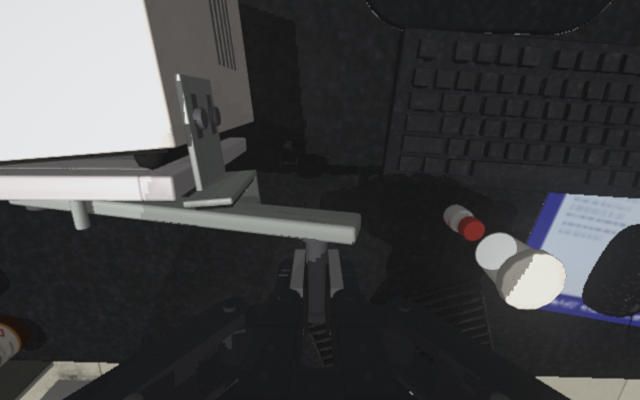

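```bash
python3 -m crank '{"dr":[[0,0,-0.0025],[0,0,-0.0025]],"travel":[[0.0006,0.0009,0],[0.0006,0.0009,0]],"hand":[0.004,0.004]}'
python3 -m crank '{"dr":[[0,0,-0.0025],[0,0,-0.0025]],"travel":[[0.0006,0.0002,0],[0.0006,0.0002,0]],"hand":[0.004,0.004]}'
python3 -m crank '{"dr":[[0,0,-0.0025],[0,0,-0.0025]],"travel":[[0.0006,0.0001,0],[0.0006,0.0001,0]],"hand":[0.004,0.004]}'
```

```text
clock: 7.45
eef_pos: [0.5839, -0.222, 0.1674]
tool_rot: [1.0, 0.022, -0.0, -0.0]
ft_force: [-1.1, -1.2, -1.5]
grip_width: 0.0078
clock: 7.7
eef_pos: [0.5845, -0.2221, 0.1674]
tool_rot: [1.0, 0.023, -0.0, -0.0]
ft_force: [-0.3, -0.6, -1.2]
grip_width: 0.0081
clock: 7.95
eef_pos: [0.5851, -0.2222, 0.1674]
tool_rot: [1.0, 0.024, -0.0, -0.0]
ft_force: [-0.9, 0.4, -1.2]
grip_width: 0.0079
```

```bash
python3 -m crank '{"dr":[[0,0,-0.0025],[0,0,-0.0025]],"travel":[[0.0006,0.0001,0],[0.0006,0.0001,0]],"hand":[0.004,0.004]}'
python3 -m crank '{"dr":[[0,0,-0.0025],[0,0,-0.0025]],"travel":[[0.0006,0.0001,0],[0.0006,0.0001,0]],"hand":[0.004,0.004]}'
python3 -m crank '{"dr":[[0,0,-0.0025],[0,0,-0.0025]],"travel":[[0.0006,0.0001,0],[0.0006,0.0001,0]],"hand":[0.004,0.004]}'
```

```text
clock: 8.2
eef_pos: [0.5855, -0.2223, 0.1674]
tool_rot: [1.0, 0.025, -0.0, -0.0]
ft_force: [-0.8, 1.0, -1.2]
grip_width: 0.0079
clock: 8.45
eef_pos: [0.5856, -0.2223, 0.1673]
tool_rot: [1.0, 0.027, -0.001, -0.0]
ft_force: [-5.2, 2.5, -0.8]
grip_width: 0.0076
clock: 8.7
eef_pos: [0.5857, -0.2223, 0.1673]
tool_rot: [1.0, 0.028, -0.001, -0.0]
ft_force: [-5.9, 1.0, -0.7]
grip_width: 0.0082
```

```bash
python3 -m crank '{"dr":[[0,0,0.002],[0,0,0.002],[0,0,0.002]],"travel":[[-0.0004,0,0],[-0.0004,0.001,0.004],[-0.0004,0.001,0.004]],"hand":[0.004,0.004,0.004]}'
python3 -m crank '{"dr":[[0,0,0],[0,0,0],[0,0,0]],"travel":[[0,0.0008,0.003],[0,0.0016,0.006],[0,0.0016,0.006]],"hand":[0.004,0.004,0.004]}'
python3 look.py 10 wrist
```

```text
clock: 9.07
eef_pos: [0.5857, -0.2234, 0.1631]
tool_rot: [1.0, 0.027, -0.001, -0.0]
ft_force: [-4.7, 1.4, -0.6]
grip_width: 0.0077
clock: 9.45
eef_pos: [0.5858, -0.2246, 0.1573]
tool_rot: [1.0, 0.027, -0.001, -0.001]
ft_force: [-5.1, 2.7, 0.3]
grip_width: 0.0079
{'clock': 9.45, 'eef_pos': [0.5858, -0.2246, 0.1573], 'tool_rot': [0.9996, 0.027, -0.0009, -0.0008], 'ft_force': [-5.0652, 2.7173, 0.287], 'ft_torque': [0.3854, 1.215, -0.1101], 'grip_width': 0.0079}
```

View pics/wrist10.png

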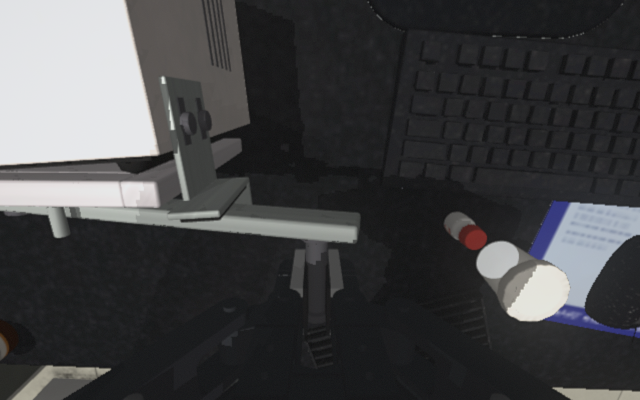

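```bash
python3 -m crank '{"dr":[[0,0,0],[0,0,0],[0,0,0]],"travel":[[0,0.0002,0.003],[0,0.0006,0.007],[0,0.0006,0.007]],"hand":[0.004,0.004,0.004]}'
python3 -m crank '{"dr":[[0,0,0],[0,0,0],[0,0,0]],"travel":[[0,0.0003,0.004],[0,0.0007,0.008],[0,0.0007,0.008]],"hand":[0.004,0.004,0.004]}'
```

```text
clock: 9.88
eef_pos: [0.5859, -0.2257, 0.1505]
tool_rot: [1.0, 0.027, -0.001, -0.0]
ft_force: [-5.4, 1.0, -0.1]
grip_width: 0.0076
clock: 10.25
eef_pos: [0.5859, -0.2267, 0.1429]
tool_rot: [1.0, 0.027, -0.001, -0.0]
ft_force: [-5.5, 0.2, 1.3]
grip_width: 0.0079
```

```bash
python3 -m crank '{"dr":[[0,0,0],[0,0,0],[0,0,0]],"travel":[[-0.0002,0.0004,0.004],[-0.0003,0.0007,0.008],[-0.0003,0.0007,0.008]],"hand":[0.004,0.004,0.004]}'
python3 -m crank '{"dr":[[0,0,0],[0,0,0],[0,0,0]],"travel":[[-0.0002,0.0001,0.004],[-0.0003,0.0002,0.007],[-0.0003,0.0002,0.007]],"hand":[0.004,0.004,0.004]}'
python3 look.py 11 wrist
```

```text
clock: 10.62
eef_pos: [0.5861, -0.2275, 0.1343]
tool_rot: [1.0, 0.027, -0.0, 0.0]
ft_force: [-3.9, 0.5, -2.3]
grip_width: 0.0074
clock: 11.0
eef_pos: [0.5862, -0.2277, 0.1277]
tool_rot: [1.0, 0.027, 0.0, 0.0]
ft_force: [-4.5, 0.7, -0.8]
grip_width: 0.0077
{'clock': 11.0, 'eef_pos': [0.5862, -0.2277, 0.1277], 'tool_rot': [0.9996, 0.0267, 0.0, 0.0002], 'ft_force': [-4.5229, 0.7381, -0.7651], 'ft_torque': [-0.1231, 0.8164, -0.1935], 'grip_width': 0.0077}
```

View pics/wrist11.png

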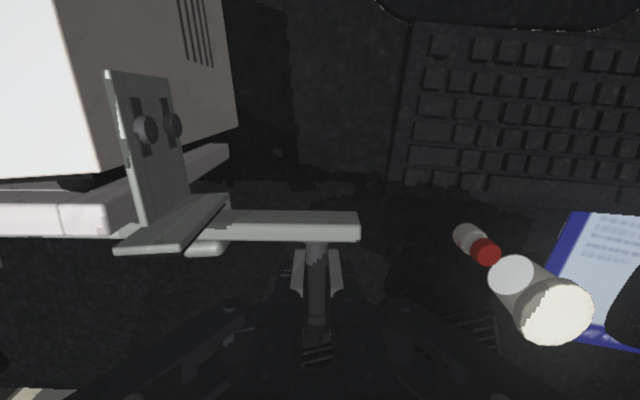

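```bash
python3 -m crank '{"dr":[[0,0,0],[0,0,0],[0,0,0]],"travel":[[-0.0003,0,0.0015],[-0.0008,0,0.0025],[-0.0008,0,0.0025]],"hand":[0.004,0.004,0.004]}'
python3 -m crank '{"dr":[[0,0,0],[0,0,0],[0,0,0],[0,0,0]],"travel":[[0,0,0],[0,0,0],[0,0,0],[0,0,0]],"hand":[0.015,0.03,0.034,0.034]}'
python3 look.py 12 wrist
```

```text
clock: 11.42
eef_pos: [0.5861, -0.2277, 0.1254]
tool_rot: [1.0, 0.027, 0.001, 0.0]
ft_force: [-1.8, -1.2, 0.3]
grip_width: 0.0077
clock: 11.92
eef_pos: [0.5856, -0.2274, 0.1251]
tool_rot: [1.0, 0.027, 0.0, -0.0]
ft_force: [-0.1, -0.9, -1.5]
grip_width: 0.0342
{'clock': 11.925, 'eef_pos': [0.5856, -0.2274, 0.1251], 'tool_rot': [0.9996, 0.027, 0.0002, -0.0], 'ft_force': [-0.1324, -0.9114, -1.4555], 'ft_torque': [-0.0184, -0.0139, 0.0396], 'grip_width': 0.0342}
```

View pics/wrist12.png

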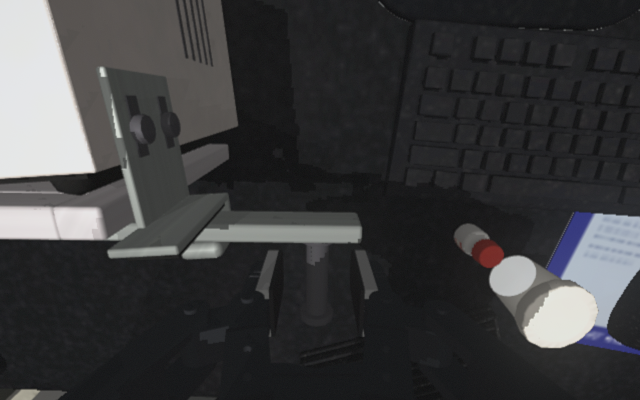

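```bash
python3 -m crank '{"dr":[[0,0,0],[0,0,0],[0,0,0],[0,0,0],[0,0,0],[0,0,0],[0,0,0]],"travel":[[0,0,-0.005],[0,0,-0.015],[0,0,-0.03],[0,0,-0.05],[0,0,-0.075],[0,0,-0.1],[0,0,-0.1]],"hand":[0.034,0.034,0.034,0.034,0.034,0.034,0.034]}'
python3 look.py 13 wrist
```

```text
clock: 12.85
eef_pos: [0.587, -0.2282, 0.2287]
tool_rot: [1.0, 0.027, 0.003, 0.001]
ft_force: [0.9, -0.2, -0.1]
grip_width: 0.0341
{'clock': 12.85, 'eef_pos': [0.587, -0.2282, 0.2287], 'tool_rot': [0.9996, 0.0269, 0.0032, 0.0013], 'ft_force': [0.8536, -0.1863, -0.0998], 'ft_torque': [-0.0047, 0.0207, 0.0547], 'grip_width': 0.0341}
```

View pics/wrist13.png

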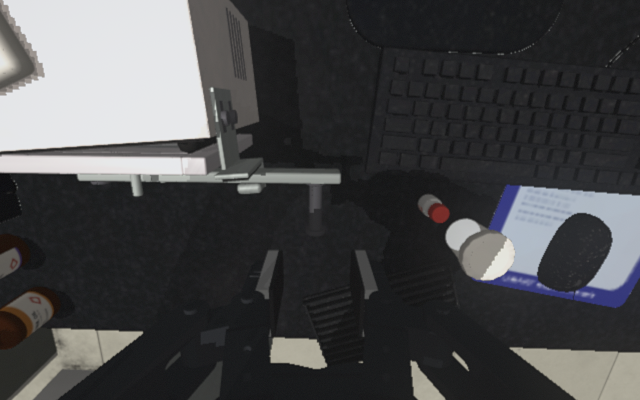

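The bar lies behind the lip at (250,185), and the stud at (316,205) is free. I'll back off and check with the fixed cameras.

```bash
python3 -m crank '{"dr":[[0,0,0],[0,0,0],[0,0,0],[0,0,0],[0,0,0],[0,0,0]],"travel":[[-0.02,0,-0.01],[-0.05,0,-0.03],[-0.09,0,-0.04],[-0.12,0,-0.05],[-0.14,0,-0.05],[-0.14,0,-0.05]],"hand":[0.034,0.034,0.034,0.034,0.034,0.034]}'
python3 look.py 14 side scene wrist
python3 - <<'E'
import cv2,numpy as np
a=cv2.imread("pics/scene14.png")[160:250,250:370]; b=cv2.imread("pics/side14.png")[150:260,315:415]
b=cv2.resize(b,None,fx=5.3,fy=5.3,interpolation=cv2.INTER_CUBIC);a=cv2.resize(a,(530,398),interpolation=cv2.INTER_CUBIC)
cv2.imwrite("pics/s14.png",b);cv2.imwrite("pics/c14.png",a)
E
```

```text
clock: 13.65
eef_pos: [0.4442, -0.2349, 0.2745]
tool_rot: [1.0, 0.026, -0.001, -0.0]
ft_force: [-0.6, 0.4, -0.4]
grip_width: 0.034
{'clock': 13.65, 'eef_pos': [0.4442, -0.2349, 0.2745], 'tool_rot': [0.9997, 0.0263, -0.0006, -0.0003], 'ft_force': [-0.571, 0.3883, -0.3636], 'ft_torque': [0.0018, -0.087, 0.0439], 'grip_width': 0.034}
```

View pics/s14.png

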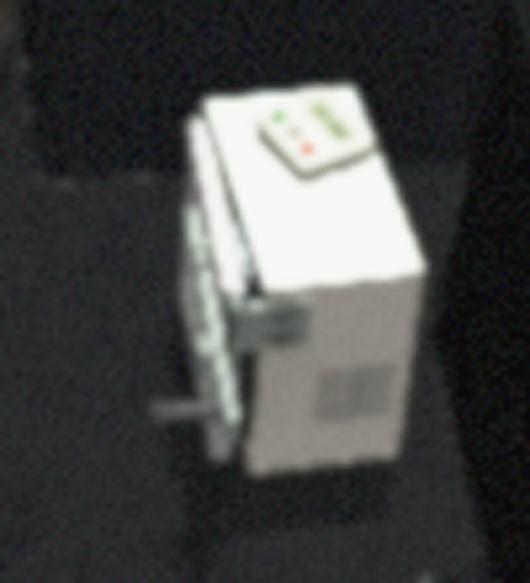

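View pics/c14.png

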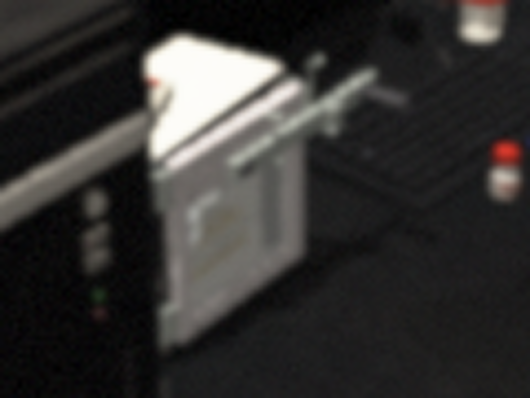

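View pics/wrist14.png

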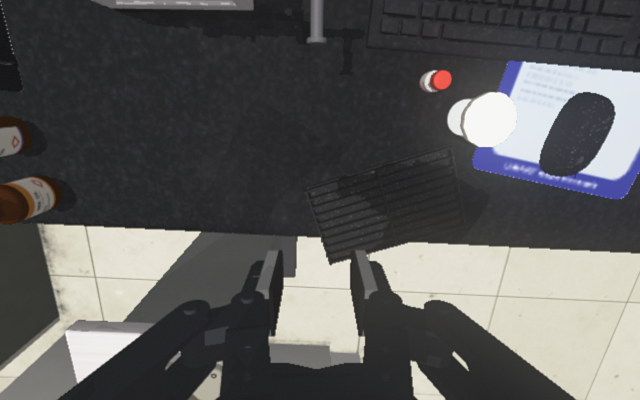

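The door is shut with the bar level behind the lip, and the timer and bystanders are still in place. I'm handing the job in.

```bash
python3 -c "
from workcell import job
print(job.job_done())"
```

```text
the job is handed in; nothing more can be done
None
```

The cabinet door is shut and latched, and I handed the job in at about 13.7 s of the 58 s allowed.

- **What I did:** I pinched the stud from above and lifted the bar about 44 mm, roughly 0.28 rad. I swung the door to and pressed in steps of about 0.6 mm. The force along the door jumped from about 1 N to 5–6 N and the stud stopped moving, which I took as the stop, at a door angle of about 0.07. I held the bar there at about 5 N while lowering it behind the lip, eased off the pressure, opened the fingers and withdrew straight up.
- **Force on the catch:** the highest reading along the press was 5.9 N at the stud, against the 12 N limit. Readings come only at the end of each move, so a brief peak in between would not show. Sideways forces stayed within about 5 N and came from small errors in the swing arc.
- **Last checks:** after release, the wrist, side and scene pictures showed the bar level behind the lip, the door shut and the stud free. The timer and the other items in view looked undisturbed, judged by eye. I did not measure the final door angle separately.

No check failed. The one odd reading was a grip width of about 8 mm on the 10 mm stud, which I put down to soft pads; the pictures showed the stud properly held.

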